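# Clamp a stuck spice jar with three clicks of the ratchet lever

## Robot

A 6-joint arm with a two-finger parallel gripper is mounted at the origin on a cart in front of the work surface, level with it; the furniture and walls round the work are solid. World frame = base frame: x ahead of the robot, y to its left, z up, the work surface at z = 0. Lengths are in m, angles in rad, forces in N, time in s.
With the tool pointing down it reaches from about 0.3 to 0.875 m from the base axis. Payload 6.4 kg.
Tool frame: the origin (TCP) lies at the very end of the fingers, on their centre line; the grasp point (between the pads) lies 19 mm behind it; z points along the fingers, y is the line along which they close (so a half turn about z gives the same grasp; the last joint's range is limited). The gripper opens to 85 mm and grips with 20 to 120 N. Pads are 22 mm wide; open, the fingers measure 114 mm over their backs; the gripper's body (76 mm by 85 mm) begins 54 mm behind the grasp point. The pads swing forward as they close: fully open they stand 13 mm farther back than shut.
Start: joints at [1.067, 0.181, 1.607, -0, 1.354, -0.206], TCP at [0.169, 0.55, 0.231] pointing down, gripper open.
Joint ranges: [-2.99, 2.99], [-0.89, 2.07], [0.3, 2.58], [-1.14, 4.28], [0, 2.63], [-3.12, 3.12]. Speed limits (rad/s): [2.57, 2.57, 3.01, 3.14, 3.14, 3.14].

## Interface

Orientations are given as a unit quaternion [w, x, y, z].
In Python, from bench import ctrl gives the robot as it stands.
- The arm moves only by the tool jog_arm, never from a script. Its argument "series" is a list that holds one entry, the list of rows, each a list of 7 numbers: the shift along the tool's x, y, z in mm, then the turn, a rotation vector about the tool's x, y, z in rad, then the finger opening in mm, from 0 to 85.4. In form: [[[tx, ty, tz, rx, ry, rz, gripper], ...]]. A call has exactly 10 rows; each row shifts and turns the commanded pose from where the row before left it, along the tool's axes as they then stand; what a row does not reach is not made up. A row lasts 1/10 s, in which the tool goes at most 50 mm and 8.59 degrees, less where a joint would pass 70% of its speed; a pose out of reach is approached as far as the arm can. A call with a gripper value outside its range is refused whole. The fingers move at their own pace and stop on an object; the grip force is fixed at half the most. Time passes only in rows, so rows that do not move let the fingers close, or fill a call up. It gives the time, the measured TCP pose, the force, the opening and the grip force at its end, in the units of the state.
- ctrl.get_obs(): the state, without advancing time (a new reading comes with each control period).
- ctrl.camera(name): name is "scene" or "top" or "wrist"; returns a dict with "frame" (400x640x3 uint8, blue, green, red), "z_map" (400x640 float32, m along the optical axis (not along the pixel's ray), 0 where there is no reading), "fx", "fy", "cx", "cy" (pixels), "xyz" and "rotation" of the camera in the world. Camera axes: x right, y down, z forward; pixel columns grow to the right and rows downward; lengths in m; the calibration is good to about 2 mm. A picture is of the moment at which its call begins.
- ctrl.hand_in(): hands the job in; it is judged then, once.
The state is a dict: "time_s": time; "q": joint angles; "dq": joint speeds; "joint_efforts": joint torques, N m; "eef_pos": TCP position; "eef_rot": TCP orientation; "wrist_force": force on the tool from outside, world axes, zero at the start; "torque": the same for the moment, N m; "opening": opening from 0.0 (shut) to 1.0 (fully open); "grasp_force": force on a finger pad.
Only numpy, scipy, OpenCV 4.12 (cv2) and the standard library are available. Lean on these libraries where they do the work, as an engineer would, in place of code of your own. Each camera call takes 0.05 s, during which the arm holds its last target. There are 200 camera calls.

## Task

The lid of the black-capped spice jar is stuck: stand that jar upright in the jar clamp, between the sliding jaw and the V-shaped jaw. Then swing the clamp's lever counter-clockwise (seen from above) by its red knob until you have felt exactly three clicks, so that the jaw grips the jar snugly; a fourth click would crack the glass. Finish while still holding the red knob there, without letting go, the jar left standing in the clamp, and leave the other jar, the mug and the tin where they are.

Things in the scene. Friction and masses are not known exactly. Their poses are not given: they have to be found in the camera images.
- spice_jar: the spice jar to clamp: round glass, green label, BLACK cap, upright, 40 mm diameter, 105 mm tall, under 0.2 kg, loose; origin at the centre of its underside, z up. It may swap places with the white-capped jar. Take it high up (fingertips at least 60 mm above its underside), so that the fingers stay above the jaws.
- clamp: jar clamp, fixed to the counter: grey base plate 130 x 225 mm, top 12 mm up; origin at counter level under the plate, x across it (away from the robot at yaw 0; yaw varies 0.3 rad), y along it towards the fixed green V jaw (rubber faces, top 57 mm up) that centres the 40 mm jar at (0, 60 mm). The green sliding jaw with the pad (top 54 mm up) moves towards +y.
- seat (a point): point on the base plate's top, 12 mm up, midway between the open jaws, at (0, 54 mm) in the clamp's frame: the jar's underside centre goes here; the jar then has about 6 mm play each way along y, and across (x) the V centres it as the jaw closes.
- pivot (a point): point on the lever's vertical axis, 65 mm above the counter, at (0, -70 mm) in the clamp's frame
- knob_grip (a point): centre of the upright red knob at the lever's end, 67 mm up and 100 mm from the pivot: a cylinder of 18 mm diameter from 47 to 87 mm up; grip it from above or push it. At lever 0 it lies from the pivot along the clamp's -x (towards the robot); it moves on a level circle about the pivot.
- lever_angle (a joint): lever angle, rad, 0 at the start, grows counter-clockwise from above. A sprung pawl clicks every 0.209 rad (21 mm of knob path): resistance at the knob climbs to 6 to 14 N, then falls by 4 N or more, to under 4 N, just past each click (near 0.15, 0.36, 0.57, 0.78). One-way. Each click moves the jaw 5 mm; the pad meets the jar in the third. Marks under the arm show the clicks, the third is red.
- pad: the sliding jaw's black rubber pad, 50 mm wide, 14 to 54 mm above the counter, on a 2 N/mm spring; its origin coincides with the clamp's when open
- white_jar: bystander: squarish spice jar with WHITE cap, 44 mm wide, 109 mm tall, loose; origin at the centre of its underside
- mug: bystander: white mug, 86 mm, 91 mm tall, loose; origin at the underside
- tin: bystander: red food tin, 75 mm diameter, 58 mm tall, loose; origin at the centre of its underside
- lever: the whole lever: steel toothed wheel, arm 14 mm wide at 37 to 43 mm up and the red knob; origin at counter level below the pivot
- carton_open: furniture, fixed: an open cardboard carton to the robot's right, 0.30 x 0.39 m, 0.24 m high, its flaps leaning outward 0.12 m beyond its front and left sides and up to 0.33 m high (back flap 0.38 m): keep the arm clear of it; origin at its underside
Not all that is in view belongs to the job. What is shaped like the spice_jar but pink is not meant.

How it is judged:
On the way, in this order (a step that is already met when the one before it is completed fails the run):
1. the jar stands upright between the jaws, let go, and the lever has not been clicked yet (horizontal distance between spice_jar and seat below 0.014 m and height (world z) of spice_jar between 0.008 and 0.016 m and angle between spice_jar's own z axis and vertical below 0.1 rad and contact force between the fingers and spice_jar below 0.2 N and value of joint lever_angle below 0.15 rad), for 0.2 s.
2. the lever has made its first click with the hand on the knob (value of joint lever_angle between 0.16 and 0.4 rad and contact force between the fingers and lever above 0.5 N).
3. the lever has made three clicks with the hand on the knob (value of joint lever_angle between 0.563 and 0.77 rad and contact force between the fingers and lever above 0.5 N), for 0.2 s.
At the end, for the whole second after the job is handed in: Lever three clicks on (0.563 to 0.77 rad), fingers still on the red knob (over 0.5 N); black-capped jar upright (0.1 rad) on the clamp base, within 6 mm of centred in the V jaw, pressed by the pad over 1.5 N, not touched by the fingers; other jar, mug, tin within 25 mm of their places (all of step 3 and velocity of joint lever_angle between -0.05 and 0.05 rad/s and contact force between pad and spice_jar above 1.5 N and y of spice_jar in the frame of clamp between 0.054 and 0.066 m and x of spice_jar in the frame of clamp between -0.006 and 0.006 m and height (world z) of spice_jar between 0.008 and 0.016 m and angle between spice_jar's own z axis and vertical below 0.1 rad and linear speed of spice_jar below 0.02 m/s and contact force between the fingers and spice_jar below 0.2 N and distance of each of white_jar, mug, tin from where it was at the start of the episode below 0.025 m); the arm keeps its last pose, push and grip.
It fails at once if a fourth click: the glass cracks (value of joint lever_angle above 0.785 rad).
It fails at once if the spice jar is tipped over (angle between spice_jar's own z axis and vertical above 0.7 rad).
It fails at once if the other jar, the mug or the tin is pushed away (distance of any of white_jar, mug, tin from where it was at the start of the episode above 0.04 m).
It also fails if it takes over 64 s, if anything falls off the work surface, if the arm or the gripper's body presses on something with over 40 N, if the wrist force passes 120 N, or if a joint passes its speed limit or range.

## Working session

There is one attempt and no reset: what is moved stays moved. The work goes in short steps, Python scripts to look and compute and a tool call to move; the robot and the scene stay as the last step left them, time stands still between calls to the robot, and variables do not carry over. Pictures are saved under pics/ and viewed, at most 10 in all, crops included, and the job is handed in when it is done.

Besides the shell and the picture viewer there is one more tool, called as name([rows], argument=value, ...), one row to a line, values as JSON. jog_arm: Moves the arm, as the interface text tells. Its arguments: {"type":"object","properties":{"series":{"type":"array"}},"required":["series"]}

```bash
mkdir -p pics; cat > h.py <<'E'
import numpy as np, cv2
from bench import ctrl
def shot(n,name):
    c=ctrl.camera(n); cv2.imwrite(f'pics/{name}.png',c['frame']); np.savez(f'pics/{name}.npz',**c); return c
def cloud(c):
    v,u=np.mgrid[0:400,0:640]; z=c['z_map']
    P=np.stack([(u-c['cx'])/c['fx']*z,(v-c['cy'])/c['fy']*z,z],-1)
    R=np.array(c['rotation'])
    if R.size==4:
        from scipy.spatial.transform import Rotation as Ro
        R=Ro.from_quat(np.roll(R,-1)).as_matrix()
    return P@R.T+np.array(c['xyz'])
E
python3 - <<'E'
from h import *
a=shot('top','top1');b=shot('scene','scene1')
for c in(a,b):print(c['xyz'],c['rotation'],c['fx'])
o=ctrl.get_obs();print(o)
E
```

```text
[-0.47063081 -0.4251955   1.55970657] [-0.25048959  0.74573713 -0.5834478   0.20179138] 474.51926548994345
[-0.03659076 -0.78414987  0.92324466] [-0.35517512  0.84799303 -0.36110381  0.15608487] 365.86012223213044
{'time_s': 0.1, 'q': array([ 1.06670350e+00,  1.81499515e-01,  1.60788331e+00,  2.11942814e-05,
        1.35381539e+00, -2.06305529e-01]), 'dq': array([-0.00068855, -0.00280356,  0.00033797,  0.00033987,  0.00047439,
       -0.00022126]), 'joint_efforts': array([ 1.06967720e-03, -4.45877337e+01, -3.52237272e+01, -2.87602197e-04,
        4.35036316e-03, -1.15310556e-05]), 'eef_pos': array([0.16844631, 0.54926101, 0.23046776]), 'eef_rot': array([-2.88889693e-04,  1.48346332e-01,  9.88935145e-01, -7.49070493e-04]), 'wrist_force': array([-0.69400482, -1.04933981, -0.0841097 ]), 'torque': array([0.02505473, 0.00885708, 0.03899443]), 'grasp_force': 0.0, 'opening': 1.0012580112390277}
```

View pics/top1.png

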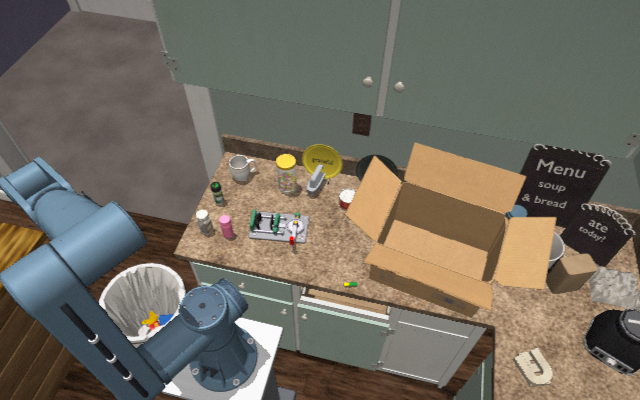

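View pics/scene1.png

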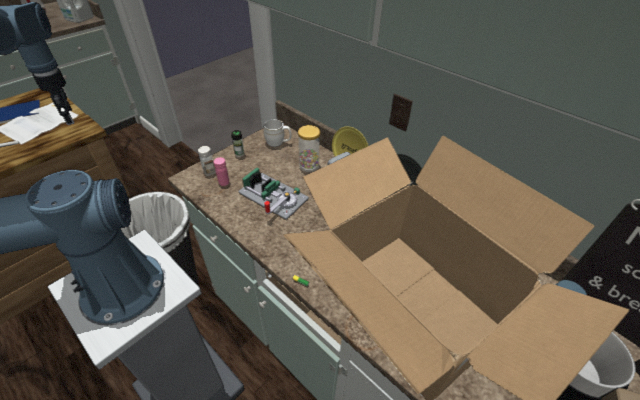

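The top view shows the black-capped jar at about (216,190), the white one at (204,220) and the pink one at (226,227). The clamp is at (278,227) with its knob at (292,240), the mug at (240,168), the tin at (347,200) and a tall yellow-lidded jar at (287,175).

```bash
python3 - <<'E'
from h import *
for nm in('top1','scene1'):
    c=dict(np.load(f'pics/{nm}.npz'));P=cloud(c);f=c['frame'].astype(int);B,G,R=f[...,0],f[...,1],f[...,2]
    X,Y,Z=P[...,0],P[...,1],P[...,2]
    ws=(X>.2)&(X<1)&(Y>-.3)&(Y<.6)
    print(nm,'counter z',np.median(Z[ws&(abs(Z)<.02)]))
    # height blobs
    m=(ws&(Z>.02)&(Z<.3)).astype(np.uint8)
    n,l,s,_=cv2.connectedComponentsWithStats(m)
    for i in range(1,n):
        if s[i,4]>25:
            q=P[l==i];top=q[q[:,2]>q[:,2].max()-.008]
            print(s[i],'min',q.min(0).round(3),'max',q.max(0).round(3),'topc',((top.min(0)+top.max(0))/2).round(3),'rgb',f[l==i].mean(0).round()[::-1])
    kn=ws&(R>130)&(G<60)&(B<60)&(Z>.03)&(Z<.1)
    n,l,s,_=cv2.connectedComponentsWithStats(kn.astype(np.uint8))
    for i in range(1,n):
        if s[i,4]>3:q=P[l==i];print('red',s[i],q.mean(0).round(4),q.min(0).round(3),q.max(0).round(3))
c=dict(np.load('pics/top1.npz'))
cv2.imwrite('pics/crop1.png',cv2.resize(c['frame'][150:260,180:330],None,fx=5,fy=5,interpolation=2))
E
```

```text
top1 counter z 0.00037779620013034254
[ 186   94  183  101 9926] min [ 0.715 -0.3    0.02 ] max [0.926 0.457 0.3  ] topc [0.903 0.076 0.296] rgb [111. 108.  89.]
[229 155  27  25 458] min [0.723 0.149 0.02 ] max [0.817 0.255 0.099] topc [0.77  0.204 0.095] rgb [151. 146. 138.]
[210 182  13  21 197] min [0.591 0.229 0.02 ] max [0.634 0.272 0.112] topc [0.613 0.252 0.108] rgb [76. 85. 65.]
[339 188  16  21 226] min [ 0.689 -0.29   0.021] max [ 0.774 -0.232  0.065] topc [ 0.732 -0.263  0.061] rgb [207. 190. 182.]
[249 209  18  22 172] min [0.493 0.031 0.02 ] max [0.59  0.082 0.069] topc [0.534 0.061 0.065] rgb [68. 94. 78.]
[196 210  17  23 276] min [0.44  0.222 0.021] max [0.491 0.276 0.116] topc [0.464 0.247 0.112] rgb [156. 150. 141.]
[264 213  21  21 179] min [ 0.496 -0.052  0.02 ] max [0.596 0.025 0.06 ] topc [ 0.546 -0.011  0.056] rgb [ 98. 124. 113.]
[286 212  18  34 283] min [ 0.448 -0.127  0.02 ] max [ 0.623 -0.059  0.09 ] topc [ 0.46  -0.108  0.086] rgb [186. 164. 161.]
[219 215  14  21 207] min [0.445 0.136 0.023] max [0.487 0.179 0.114] topc [0.467 0.153 0.11 ] rgb [185. 114. 140.]
red [290 237   4   8  21] [ 0.4562 -0.1091  0.0755] [ 0.448 -0.114  0.054] [ 0.466 -0.102  0.09 ]
scene1 counter z 0.0020106887988262656
[ 253   48  155  121 9850] min [ 0.718 -0.3    0.02 ] max [0.918 0.457 0.3  ] topc [0.903 0.076 0.296] rgb [90. 90. 79.]
[231 130  13  24 235] min [0.592 0.23  0.02 ] max [0.639 0.273 0.111] topc [0.614 0.254 0.107] rgb [66. 71. 60.]
[198 146  31  37 598] min [0.441 0.136 0.02 ] max [0.486 0.27  0.115] topc [0.465 0.203 0.111] rgb [137. 109. 113.]
[242 167  58  47 971] min [ 0.449 -0.127  0.02 ] max [0.618 0.084 0.091] topc [ 0.46  -0.105  0.087] rgb [ 96. 101.  97.]
red [265 201   4   5  14] [ 0.4578 -0.1086  0.0871] [ 0.451 -0.113  0.083] [ 0.469 -0.101  0.091]
```

View pics/crop1.png

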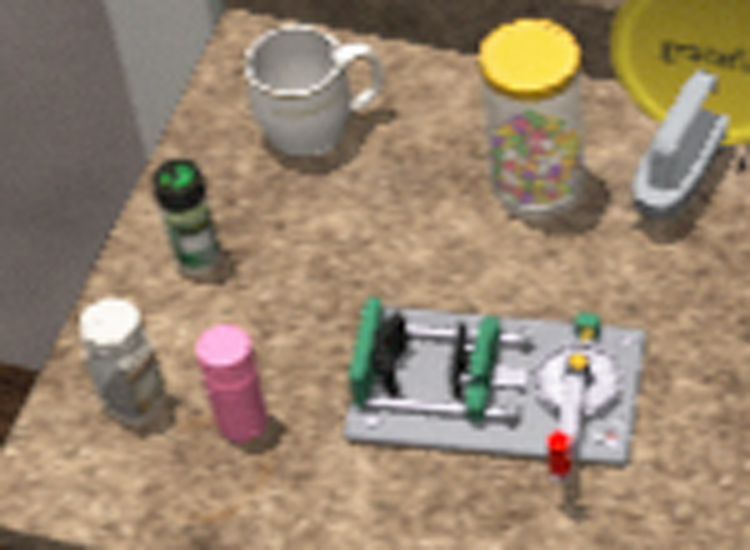

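The crop confirms the plate is seen in full, with the V jaw on the left (+y) and the lever and knob on the right. The black jar stands at crop (190,220) with free space around it. Next I fit the clamp pose and the jar centre.

```bash
python3 - <<'E'
from h import *
from scipy.optimize import least_squares
for nm in('top1','scene1'):
    c=dict(np.load(f'pics/{nm}.npz'));P=cloud(c);f=c['frame'].astype(int);X,Y,Z=P[...,0],P[...,1],P[...,2]
    hsv=cv2.cvtColor(c['frame'],cv2.COLOR_BGR2HSV)
    z0=0 if nm=='top1' else .001
    m=(X>.42)&(X<.68)&(Y>-.2)&(Y<.12)&(Z>.007+z0)&(Z<.018+z0)
    q=P[m][:,:2]
    r=cv2.minAreaRect((q*1000).astype(np.float32));print(nm,len(q),'rect',r)
    # plate mask overlap fit incl. everything above the plate is ignored: fit via percentile of edges
    def fit(p):
        x,y,t=p;R=np.array([[np.cos(t),-np.sin(t)],[np.sin(t),np.cos(t)]]);l=(q-[x,y])@R
        return l
    best=[]
    for t in np.arange(-.32,.33,.01):
        l=fit((0,0,t));e=[np.percentile(l[:,0],[1,99]),np.percentile(l[:,1],[1,99])]
        best.append((np.ptp(e[0])*np.ptp(e[1]),t,np.ptp(e[0]),np.ptp(e[1]),*(np.array([[np.cos(t),-np.sin(t)],[np.sin(t),np.cos(t)]])@[e[0].mean(),e[1].mean()])))
    print(np.round(min(best),4))
    H=hsv[...,0];S=hsv[...,1];V=hsv[...,2]
    ye=(H>18)&(H<32)&(S>130)&(V>120)&(X>.45)&(X<.65)&(Y<-.03)&(Y>-.17);print('yellow',P[ye].round(3).tolist()[:8])
    g=(H>60)&(H<90)&(S>90)&(X>.45)&(X<.65)&(Y<.12)&(Y>-.12)&(Z>.045)
    for sel,nn in((Y>.02,'V'),((Y<.02)&(Y>-.06),'slide')):
        k=P[g&sel];
        if len(k)>4:
            w,v=np.linalg.eigh(np.cov(k[:,:2].T));print(nn,len(k),k.mean(0).round(4),((k.min(0)+k.max(0))/2).round(4),'dir',v[:,1].round(3))
    j=(X>.58)&(X<.65)&(Y>.22)&(Y<.29)&(Z>.03)&(Z<.115);k=P[j]
    s=least_squares(lambda p:np.hypot(k[:,0]-p[0],k[:,1]-p[1])-.02,[.613,.25],loss='soft_l1',f_scale=.002);print('jar',s.x.round(4),k[:,2].max().round(3))
    kk=(Z>.1)&(Z<.4)&(X<.72)&(X>.2)&(Y<-.1);k=P[kk];print('carton max y',k[:,1].max().round(3),k[k[:,1].argmax()].round(3))
    k=k[k[:,0]<.6];print(k[k[:,1].argmax()].round(3))
E
```

```text
top1 861 rect ((554.9066772460938, -38.85968017578125), (318.2037658691406, 252.31130981445312), 89.17041015625)
[ 0.0646 -0.13    0.2331  0.2773  0.5515 -0.0412]
yellow [[0.601, -0.091, 0.031], [0.608, -0.093, 0.022], [0.594, -0.088, 0.032], [0.597, -0.092, 0.03], [0.563, -0.089, 0.047], [0.56, -0.094, 0.053], [0.565, -0.097, 0.047], [0.556, -0.091, 0.051]]
V 52 [0.5315 0.0694 0.0549] [0.5344 0.0688 0.0563] dir [-0.991 -0.135]
slide 28 [ 0.5446 -0.0203  0.0531] [ 0.5469 -0.0206  0.0524] dir [-0.991 -0.132]
jar [0.6169 0.2532] 0.112
carton max y -0.301 [ 0.437 -0.301  0.329]
[ 0.437 -0.301  0.329]
scene1 819 rect ((556.6622314453125, -28.539390563964844), (240.74244689941406, 189.54017639160156), 86.3683090209961)
[ 0.0278  0.13    0.1279  0.2174  0.5473 -0.0296]
yellow [[0.602, -0.088, 0.029], [0.558, -0.09, 0.051], [0.559, -0.093, 0.052], [0.555, -0.092, 0.05], [0.557, -0.095, 0.05], [0.56, -0.097, 0.05]]
V 58 [0.5286 0.0692 0.0554] [0.5344 0.0687 0.0538] dir [-0.987 -0.158]
slide 52 [ 0.5447 -0.0175  0.0524] [ 0.5468 -0.0124  0.0523] dir [-0.992 -0.128]
jar [0.6151 0.2545] 0.111
carton max y -0.301 [ 0.435 -0.301  0.334]
[ 0.435 -0.301  0.334]
```

jog_arm([
  [[0, 0, 0, 0, 0, -0.1423, 85], [0, 0, 0, 0, 0, -0.1423, 85], [0, 0, 0, 0, 0, -0.1424, 85], [-28, -24, 0, 0, 0, 0, 85], [-28, -24, 0, 0, 0, 0, 85], [-28, -24, 0, 0, 0, 0, 85], [-28, -24, 0, 0, 0, 0, 85], [-28, -24, 0, 0, 0, 0, 85], [-28, -24, 0, 0, 0, 0, 85], [-28, -24, 0, 0, 0, 0, 85]],
])

```text
time_s: 1.1
eef_pos: [0.3856, 0.4072, 0.2309]
eef_rot: [-0.0, -0.065, 0.998, -0.0]
wrist_force: [-0.4, -1.2, 0.3]
opening: 0.991
grasp_force: 0.0
```

jog_arm([
  [[-28, -24, 0, 0, 0, 0, 85], [-28, -24, 0, 0, 0, 0, 85], [-28, -24, 0, 0, 0, 0, 85], [-28, -24, 0, 0, 0, 0, 85], [-28, -24, 0, 0, 0, 0, 85], [-28, -24, 0, 0, 0, 0, 85], [-20, -20, 0, 0, 0, 0, 85], [-10, -10, 0, 0, 0, 0, 85], [0, 0, 0, 0, 0, 0, 85], [0, 0, 0, 0, 0, 0, 85]],
])

```text
time_s: 2.1
eef_pos: [0.6026, 0.2619, 0.2309]
eef_rot: [-0.001, -0.065, 0.998, 0.0]
wrist_force: [-0.5, -0.3, 0.5]
opening: 0.995
grasp_force: 0.0
```

```bash
cat >> h.py <<'E'
from scipy.spatial.transform import Rotation as Ro
def st():
    o=ctrl.get_obs();R=Ro.from_quat(np.roll(o['eef_rot'],-1)).as_matrix()
    print('t',o['time_s'],'p',o['eef_pos'].round(4),'y',R[:,1].round(3),'z',R[:,2].round(3),'F',o['wrist_force'].round(2),'T',o['torque'].round(2),'op',round(o['opening'],3),'g',round(o['grasp_force'],2),'q',o['q'].round(2))
    return o['eef_pos'],R
def to(p):  # tool-axes shift mm to world point
    e,R=st();print('shift',(R.T@(np.array(p)-e)*1000).round(1),'yawerr',round(float(np.arctan2(-R[0,1],R[1,1])-.13),4))
E
python3 - <<'E'
from h import *
to([.615,.2535,.064])
c=shot('wrist','w1');P=cloud(c);X,Y,Z=[P[...,i] for i in range(3)]
from scipy.optimize import least_squares
j=(X>.58)&(X<.65)&(Y>.21)&(Y<.30)&(Z>.03)&(Z<.12);k=P[j];print(j.sum())
if j.sum()>20:
    s=least_squares(lambda p:np.hypot(k[:,0]-p[0],k[:,1]-p[1])-.02,[.615,.253],loss='soft_l1',f_scale=.002)
    t=k[k[:,2]>.1];print(s.x.round(4),t.min(0),t.max(0))
E
```

```text
t 2.1 p [0.6026 0.2619 0.2309] y [-0.129  0.992  0.   ] z [-0.001  0.    -1.   ] F [-0.5  -0.33  0.45] T [ 0.01  0.04 -0.03] op 0.995 g 0.0 q [ 0.23  0.36  1.38  0.    1.4  -1.47]
shift [-11.5 -10.1 166.9] yawerr -0.0006
2625
[0.6147 0.2528] [0.59439875 0.23309246 0.10010837] [0.6343846  0.27229408 0.10895711]
```

View pics/w1.png

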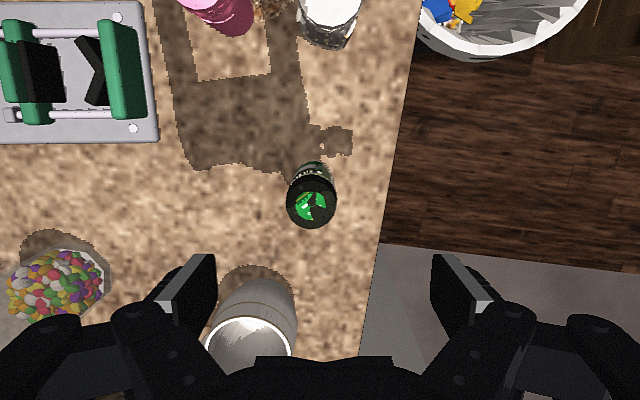

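The wrist view shows the jar's cap at (311,205), between the fingers, with the mug and white jar clear of them. The fitted centre of (0.6147, 0.2528) agrees with both other cameras.

jog_arm([
  [[-6, -5, 0, 0, 0, 0, 85], [-5, -5.6, 15, 0, 0, 0, 85], [0, 0, 25, 0, 0, 0, 85], [0, 0, 30, 0, 0, 0, 85], [0, 0, 30, 0, 0, 0, 85], [0, 0, 30, 0, 0, 0, 85], [0, 0, 22, 0, 0, 0, 85], [0, 0, 15, 0, 0, 0, 85], [0, 0, 0, 0, 0, 0, 85], [0, 0, 0, 0, 0, 0, 85]],
])

```text
time_s: 3.15
eef_pos: [0.616, 0.2523, 0.0645]
eef_rot: [0.0, -0.065, 0.998, 0.0]
wrist_force: [0.9, -0.2, 0.8]
opening: 0.995
grasp_force: 0.0
```

jog_arm([
  [[0, 0, 0, 0, 0, 0, 60], [0, 0, 0, 0, 0, 0, 50], [0, 0, 0, 0, 0, 0, 44], [0, 0, 0, 0, 0, 0, 40], [0, 0, 0, 0, 0, 0, 36], [0, 0, 0, 0, 0, 0, 30], [0, 0, 0, 0, 0, 0, 30], [0, 0, 0, 0, 0, 0, 30], [0, 0, 0, 0, 0, 0, 30], [0, 0, 0, 0, 0, 0, 30]],
])

```text
time_s: 4.15
eef_pos: [0.6164, 0.2527, 0.0655]
eef_rot: [0.001, -0.065, 0.998, 0.0]
wrist_force: [-0.9, 0.7, 5.7]
opening: 0.465
grasp_force: 59.8
```

jog_arm([
  [[0, 0, -5, 0, 0, 0, 30], [0, 0, -10, 0, 0, 0, 30], [0, 0, -20, 0, 0, 0, 30], [0, 0, -25, 0, 0, 0, 30], [0, 0, -25, 0, 0, 0, 30], [0, 0, -20, 0, 0, 0, 30], [0, 0, -10, 0, 0, 0, 30], [0, 0, -5, 0, 0, 0, 30], [0, 0, 0, 0, 0, 0, 30], [0, 0, 0, 0, 0, 0, 30]],
])

```text
time_s: 5.15
eef_pos: [0.6151, 0.252, 0.1829]
eef_rot: [-0.001, -0.065, 0.998, -0.0]
wrist_force: [-0.7, 0.2, -1.3]
opening: 0.459
grasp_force: 60.3
```

```bash
python3 - <<'E'
from h import *
to([.5405,.0285,.184])
c=shot('wrist','w2')
E
```

```text
t 5.15 p [0.6151 0.252  0.1829] y [-0.129  0.992 -0.   ] z [-0.002 -0.001 -1.   ] F [-0.72  0.22 -1.26] T [-0.05  0.   -0.02] op 0.459 g 60.28 q [ 0.21  0.42  1.41 -0.    1.32 -1.49]
shift [ 102.7 -212.1   -0.8] yawerr -0.0009
```

jog_arm([
  [[6, -12, 0, 0, 0, 0, 30], [12, -25, 0, 0, 0, 0, 30], [16, -33, 0, 0, 0, 0, 30], [17, -35, 0, 0, 0, 0, 30], [17, -35, 0, 0, 0, 0, 30], [16, -33, 0, 0, 0, 0, 30], [12, -25, 0, 0, 0, 0, 30], [6.7, -14, 0, 0, 0, 0, 30], [0, 0, 0, 0, 0, 0, 30], [0, 0, 0, 0, 0, 0, 30]],
])

```text
time_s: 6.2
eef_pos: [0.5412, 0.0289, 0.1842]
eef_rot: [0.0, -0.064, 0.998, 0.0]
wrist_force: [-0.0, 0.3, -1.4]
opening: 0.466
grasp_force: 60.4
```

```bash
python3 - <<'E'
from h import *
to([.5405,.0285,.077])
from scipy.optimize import least_squares
c=shot('wrist','w3');P=cloud(c);X,Y,Z=[P[...,i] for i in range(3)]
hsv=cv2.cvtColor(c['frame'],cv2.COLOR_BGR2HSV);H,S,V=[hsv[...,i] for i in range(3)]
g=(H>60)&(H<90)&(S>90)&(X>.44)&(X<.65)&(Y<.12)&(Y>-.1)&(Z>.049)&(Z<.062)
for sel,nn in((Y>.04,'V'),((Y<.02),'slide')):
    k=P[g&sel]
    if len(k)>4:
        r=cv2.minAreaRect((k[:,:2]*1000).astype(np.float32));print(nn,len(k),k.mean(0).round(4),r)
# plate
m=(X>.42)&(X<.68)&(Y>-.2)&(Y<.14)&(Z>.009)&(Z<.016);q=P[m];print('plate',m.sum(),q.min(0),q.max(0))
r=cv2.minAreaRect((q[:,:2]*1000).astype(np.float32));print(r)
kn=((H<8)|(H>172))&(S>150)&(V>90)&(X<.5)&(Y<-.06)&(Z>.07);k=P[kn]
if len(k)>10:
    t=k[k[:,2]>k[:,2].max()-.004];print('knob',len(k),((t.min(0)+t.max(0))/2).round(4),t.min(0),t.max(0))
E
```

```text
t 6.2 p [0.5412 0.0289 0.1842] y [-0.128  0.992  0.001] z [-0.     0.001 -1.   ] F [-0.05  0.28 -1.35] T [ 0.02 -0.02  0.01] op 0.466 g 60.43 q [-0.17  0.16  1.74  0.    1.25 -1.87]
shift [  0.8  -0.4 107.2] yawerr -0.0016
V 1743 [0.5317 0.0718 0.0575] ((535.0264282226562, 62.848262786865234), (78.96565246582031, 33.32707595825195), 8.1943359375)
slide 937 [ 0.5453 -0.0173  0.0547] ((545.5340576171875, -9.94015884399414), (49.83449172973633, 27.63986587524414), 8.05907154083252)
plate 16669 [ 0.45889104 -0.14665777  0.00905119] [0.62645413 0.13995198 0.01599653]
((543.3753662109375, 4.231597900390625), (129.4761199951172, 292.2722473144531), 8.01606559753418)
knob 607 [ 0.4585 -0.1067  0.0886] [ 0.45036027 -0.11481473  0.08658592] [ 0.46656806 -0.09852217  0.09057073]
```

View pics/w3.png

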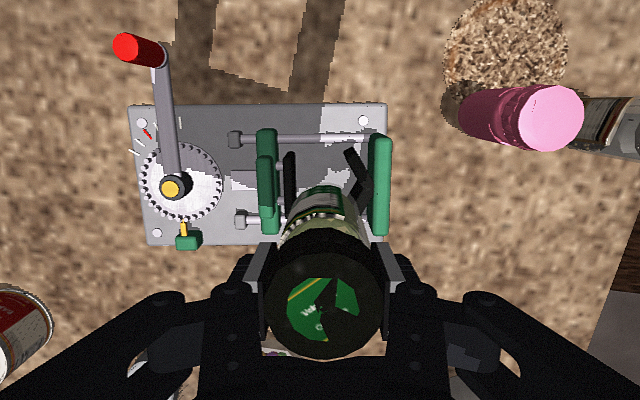

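The wrist view shows the jar held over the open jaws, with the cap near (325,305), the pad at (290,170), the V at (357,175), the knob at (125,47) and the pivot at (170,187). I check pad and V in the clamp frame and the jar's offset in the hand.

```bash
python3 - <<'E'
from h import *
from scipy.optimize import least_squares
c=dict(np.load('pics/w3.npz'));P=cloud(c);X,Y,Z=[P[...,i] for i in range(3)]
t=.141;R=np.array([[np.cos(t),-np.sin(t)],[np.sin(t),np.cos(t)]])
o=R@np.array([.5387,-.1005]);print('origin',o)
L=(P[...,:2]-o)@R
hsv=cv2.cvtColor(c['frame'],cv2.COLOR_BGR2HSV);V=hsv[...,2];S=hsv[...,1]
for v in (135,160,175,190):
    print(v,[(u,L[v,u].round(3).tolist(),round(float(Z[v,u]),3),int(V[v,u])) for u in (list(range(256,304,5))+list(range(344,396,5)))])
for v in (125,170,220):
    r=[u for u in range(100,420) if .007<Z[v,u]<.0155 and V[v,u]>0 and abs(L[v,u,1])<.13]
for v in (130,210):
    print('plate ends',v,[(u,L[v,u,1].round(3),Z[v,u].round(3)) for u in list(range(126,150,3))+list(range(378,394,2))])
j=(Z>.19)&(Z<.3)&(abs(X-.54)<.03)&(abs(Y-.03)<.03)&(c['z_map']>0);k=P[j];print(j.sum(),k[:,2].max())
k=P[(Z>.12)&(Z<.22)&(np.hypot(X-.54,Y-.029)<.03)];k=k[(abs((k[:,:2]-[.5412,.0289])@R[:,1])<.018)]
print(len(k)); s=least_squares(lambda p:np.hypot(k[:,0]-p[0],k[:,1]-p[1])-.02,[.54,.029],loss='soft_l1',f_scale=.001);print('jar held',s.x.round(4), k.min(0),k.max(0))
top=k[k[:,2]>k[:,2].max()-.004];print(top.min(0),top.max(0))
E
```

```text
origin [ 0.54747751 -0.02379737]
135 [(256, [-0.041, -0.001], 0.04, 67), (261, [-0.041, 0.003], 0.04, 88), (266, [-0.041, 0.007], 0.04, 83), (271, [-0.04, 0.011], 0.039, 76), (276, [-0.04, 0.014], 0.03, 26), (281, [-0.039, 0.017], 0.023, 119), (286, [-0.039, 0.021], 0.022, 122), (291, [-0.039, 0.026], 0.024, 126), (296, [-0.039, 0.03], 0.024, 121), (301, [-0.039, 0.034], 0.024, 124), (344, [-0.038, 0.07], 0.023, 202), (349, [-0.038, 0.074], 0.024, 208), (354, [-0.038, 0.079], 0.024, 202), (359, [-0.038, 0.083], 0.023, 208), (364, [-0.038, 0.087], 0.023, 115), (369, [-0.038, 0.091], 0.023, 130), (374, [-0.039, 0.094], 0.037, 35), (379, [-0.04, 0.097], 0.041, 39), (384, [-0.04, 0.101], 0.043, 36), (389, [-0.036, 0.112], 0.001, 183), (394, [-0.036, 0.116], 0.003, 173)]
160 [(256, [-0.023, 0.001], 0.054, 72), (261, [-0.023, 0.005], 0.055, 78), (266, [-0.023, 0.009], 0.054, 79), (271, [-0.022, 0.012], 0.05, 34), (276, [-0.02, 0.014], 0.036, 32), (281, [-0.016, 0.015], 0.014, 116), (286, [-0.023, 0.024], 0.055, 18), (291, [-0.022, 0.028], 0.054, 15), (296, [-0.016, 0.029], 0.014, 121), (30
[... 2870 characters left out ...]
0.001)), (141, np.float64(-0.122), np.float64(0.001)), (144, np.float64(-0.113), np.float64(0.013)), (147, np.float64(-0.109), np.float64(0.014)), (378, np.float64(0.095), np.float64(0.058)), (380, np.float64(0.097), np.float64(0.058)), (382, np.float64(0.098), np.float64(0.058)), (384, np.float64(0.1), np.float64(0.059)), (386, np.float64(0.101), np.float64(0.059)), (388, np.float64(0.103), np.float64(0.058)), (390, np.float64(0.116), np.float64(0.001)), (392, np.float64(0.118), np.float64(0.001))]
34037 0.28167964943722956
4909
jar held [0.5397 0.0282] [0.51878003 0.00930215 0.12038755] [0.53393917 0.04554562 0.21999903]
[0.51915682 0.00959559 0.21600697] [0.53273615 0.04554562 0.21999903]
```

jog_arm([
  [[0, 1.5, 5, 0, 0, 0, 30], [0, 0, 10, 0, 0, 0, 30], [0, 0, 15, 0, 0, 0, 30], [0, 0, 15, 0, 0, 0, 30], [0, 0, 15, 0, 0, 0, 30], [0, 0, 15, 0, 0, 0, 30], [0, 0, 12, 0, 0, 0, 30], [0, 0, 8, 0, 0, 0, 30], [0, 0, 6, 0, 0, 0, 30], [0, 0, 3, 0, 0, 0, 30]],
])

```text
time_s: 7.25
eef_pos: [0.5409, 0.0304, 0.0797]
eef_rot: [-0.0, -0.065, 0.998, 0.0]
wrist_force: [0.0, 0.4, 0.0]
opening: 0.459
grasp_force: 60.4
```

jog_arm([
  [[0, 0, 0.5, 0, 0, 0, 30], [0, 0, 0.5, 0, 0, 0, 30], [0, 0, 0.5, 0, 0, 0, 30], [0, 0, 0.5, 0, 0, 0, 30], [0, 0, 0.5, 0, 0, 0, 30], [0, 0, 0, 0, 0, 0, 30], [0, 0, 0, 0, 0, 0, 30], [0, 0, 0, 0, 0, 0, 30], [0, 0, 0, 0, 0, 0, 30], [0, 0, 0, 0, 0, 0, 30]],
])

```text
time_s: 8.25
eef_pos: [0.541, 0.0302, 0.0778]
eef_rot: [-0.0, -0.065, 0.998, -0.0]
wrist_force: [-0.1, -0.1, -0.9]
opening: 0.459
grasp_force: 60.4
```

jog_arm([
  [[0, 0, 0.4, 0, 0, 0, 30], [0, 0, 0.4, 0, 0, 0, 30], [0, 0, 0.4, 0, 0, 0, 30], [0, 0, 0, 0, 0, 0, 30], [0, 0, 0, 0, 0, 0, 30], [0, 0, 0, 0, 0, 0, 30], [0, 0, 0, 0, 0, 0, 30], [0, 0, 0, 0, 0, 0, 30], [0, 0, 0, 0, 0, 0, 30], [0, 0, 0, 0, 0, 0, 30]],
])

```text
time_s: 9.25
eef_pos: [0.5414, 0.0303, 0.0774]
eef_rot: [0.0, -0.065, 0.998, -0.0]
wrist_force: [-2.5, 0.5, 6.5]
opening: 0.466
grasp_force: 60.8
```

The jar is on the plate (+6.5 N), so I release slowly and rise.

jog_arm([
  [[0, 0, 0, 0, 0, 0, 42], [0, 0, 0, 0, 0, 0, 44], [0, 0, 0, 0, 0, 0, 46], [0, 0, 0, 0, 0, 0, 50], [0, 0, 0, 0, 0, 0, 55], [0, 0, 0, 0, 0, 0, 62], [0, 0, 0, 0, 0, 0, 70], [0, 0, 0, 0, 0, 0, 75], [0, 0, 0, 0, 0, 0, 75], [0, 0, 0, 0, 0, 0, 75]],
])

```text
time_s: 10.25
eef_pos: [0.541, 0.0302, 0.0766]
eef_rot: [0.0, -0.065, 0.998, -0.0]
wrist_force: [0.3, -0.1, 0.1]
opening: 0.88
grasp_force: 0.0
```

jog_arm([
  [[0, 0, -5, 0, 0, 0, 75], [0, 0, -10, 0, 0, 0, 75], [0, 0, -15, 0, 0, 0, 75], [0, 0, -20, 0, 0, 0, 75], [0, 0, -20, 0, 0, 0, 75], [0, 0, -20, 0, 0, 0, 75], [0, 0, -15, 0, 0, 0, 75], [0, 0, -10, 0, 0, 0, 75], [0, 0, -5, 0, 0, 0, 75], [0, 0, 0, 0, 0, 0, 75]],
])

```text
time_s: 11.25
eef_pos: [0.5414, 0.0302, 0.1975]
eef_rot: [0.001, -0.065, 0.998, -0.0]
wrist_force: [-0.2, -0.6, -1.1]
opening: 0.876
grasp_force: 0.0
```

```bash
python3 - <<'E'
from h import *
to([.4585,-.1067,.060])
c=shot('wrist','w4')
P=cloud(c);X,Y,Z=[P[...,i] for i in range(3)]
k=P[(Z>.11)&(Z<.122)&(np.hypot(X-.54,Y-.03)<.03)]
print(len(k));
if len(k):
    x,y,z=((k.min(0)+k.max(0))/2);print('cap',k.min(0),k.max(0),x,y)
    t=.141;R=np.array([[np.cos(t),-np.sin(t)],[np.sin(t),np.cos(t)]]);print('in clamp',(np.array([x,y])-[.5475,-.0238])@R)
hsv=cv2.cvtColor(c['frame'],cv2.COLOR_BGR2HSV);H,S,V=[hsv[...,i] for i in range(3)]
k=P[((H<8)|(H>172))&(S>150)&(V>90)&(X<.5)&(Y<-.06)&(Z>.083)];print('knob',len(k),(k.min(0)+k.max(0))/2,np.ptp(k,0))
E
```

```text
t 11.25 p [0.5414 0.0302 0.1975] y [-0.129  0.992 -0.   ] z [ 0.001 -0.    -1.   ] F [-0.24 -0.59 -1.05] T [-0.04  0.04  0.02] op 0.876 g 0.0 q [-0.16  0.14  1.72  0.    1.28 -1.86]
shift [ 100.1 -125.   137.5] yawerr -0.0008
2904
cap [0.51942282 0.0106041  0.11009057] [0.55949485 0.05028296 0.12048927] 0.5394588358921083 0.030443529520911092
in clamp [-0.00033834  0.05483527]
knob 518 [ 0.45851401 -0.10701716  0.08791803] [0.01607071 0.01679807 0.00561851]
```

View pics/w4.png

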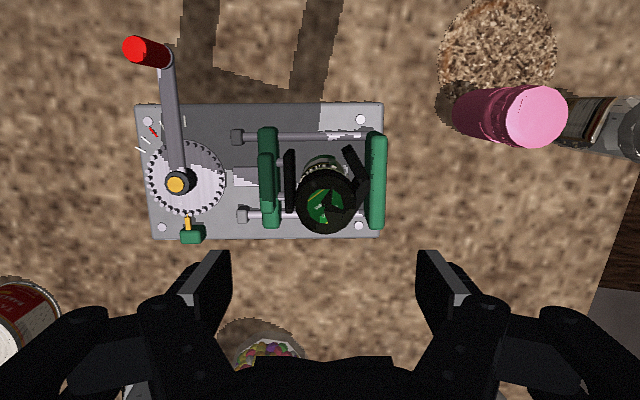

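The wrist view shows the jar standing upright between the pad and the V, with its cap at (325,197). It sits at (0, 55 mm) in the clamp frame. The knob is at (133,47), and next I move over it and descend.

jog_arm([
  [[5, -6, 0, 0, 0, -0.011, 50], [12, -15, 0, 0, 0, 0, 50], [15, -19, 0, 0, 0, 0, 50], [17, -22, 0, 0, 0, 0, 50], [17, -22, 0, 0, 0, 0, 50], [16, -20, 0, 0, 0, 0, 50], [11, -14, 0, 0, 0, 0, 50], [7, -7.2, 0, 0, 0, 0, 50], [0, 0, 0, 0, 0, 0, 50], [0, 0, 0, 0, 0, 0, 50]],
])

```text
time_s: 12.3
eef_pos: [0.4594, -0.1074, 0.1963]
eef_rot: [-0.0, -0.07, 0.998, 0.0]
wrist_force: [-0.1, -0.2, -0.8]
opening: 0.584
grasp_force: 0.0
```

```bash
python3 - <<'E'
from h import *
to([.4585,-.107,.058])
E
```

```text
t 12.3 p [ 0.4594 -0.1074  0.1963] y [-0.139  0.99   0.001] z [-0.     0.001 -1.   ] F [-0.06 -0.19 -0.75] T [-0.03 -0.02 -0.02] op 0.584 g 0.0 q [-0.48 -0.02  1.89  0.    1.27 -2.19]
shift [  0.8   0.4 138.3] yawerr 0.0099
```

jog_arm([
  [[0.8, 0.4, 10, 0, 0, 0, 50], [0, 0, 20, 0, 0, 0, 50], [0, 0, 25, 0, 0, 0, 50], [0, 0, 25, 0, 0, 0, 50], [0, 0, 20, 0, 0, 0, 50], [0, 0, 15, 0, 0, 0, 50], [0, 0, 12, 0, 0, 0, 50], [0, 0, 7, 0, 0, 0, 50], [0, 0, 4, 0, 0, 0, 50], [0, 0, 0, 0, 0, 0, 50]],
])

```text
time_s: 13.3
eef_pos: [0.4586, -0.1072, 0.0584]
eef_rot: [-0.0, -0.07, 0.998, 0.0]
wrist_force: [-0.2, 0.1, 0.6]
opening: 0.584
grasp_force: 0.0
```

jog_arm([
  [[0, 0, 0, 0, 0, 0, 35], [0, 0, 0, 0, 0, 0, 27], [0, 0, 0, 0, 0, 0, 23], [0, 0, 0, 0, 0, 0, 20], [0, 0, 0, 0, 0, 0, 18], [0, 0, 0, 0, 0, 0, 15], [0, 0, 0, 0, 0, 0, 12], [0, 0, 0, 0, 0, 0, 10], [0, 0, 0, 0, 0, 0, 10], [0, 0, 0, 0, 0, 0, 10]],
])

```text
time_s: 14.3
eef_pos: [0.4587, -0.1075, 0.059]
eef_rot: [0.0, -0.07, 0.998, -0.0]
wrist_force: [-2.1, 0.7, 5.3]
opening: 0.191
grasp_force: 58.4
```

```bash
python3 - <<'E'
from h import *
st()
E
```

```text
t 14.3 p [ 0.4587 -0.1075  0.059 ] y [-0.14  0.99 -0.  ] z [ 0. -0. -1.] F [-2.08  0.73  5.35] T [0.1  0.32 0.  ] op 0.191 g 58.42 q [-0.48  0.19  1.99 -0.    0.96 -2.19]
```

jog_arm([
  [[0, -1, 0, 0, 0, -0.01, 10], [0, -1, 0, 0, 0, -0.01, 10], [0, -1, 0, 0, 0, -0.01, 10], [0, -1, 0, 0, 0, -0.01, 10], [0, -1, 0, 0, 0, -0.01, 10], [0, -1, 0, 0, 0, -0.01, 10], [0, -1, 0, 0, 0, -0.01, 10], [0, -1, 0, 0, 0, -0.01, 10], [0, -1, 0, 0, 0, -0.01, 10], [0, -1, 0, 0, 0, -0.01, 10]],
])

```text
time_s: 15.3
eef_pos: [0.4603, -0.1163, 0.0589]
eef_rot: [-0.0, -0.12, 0.993, 0.001]
wrist_force: [-2.3, 5.2, 8.4]
opening: 0.182
grasp_force: 58.9
```

```bash
cat >> h.py <<'E'
def lev():
    e,R=st();d=e[:2]-[.5573,-.0931];a=np.arctan2(-d[1],-d[0])-.141
    F=ctrl.get_obs()['wrist_force'];tt=a+.141;r=np.array([-np.cos(tt),-np.sin(tt)]);tg=np.array([np.sin(tt),-np.cos(tt)])
    print('lever',round(a,4),'radius',np.hypot(*d).round(4),'Ftan',(F[:2]@tg).round(2),'Frad',(F[:2]@r).round(2),'toolyaw-.141',round(float(np.arctan2(-R[0,1],R[1,1])-.141),3))
E
python3 -c "from h import *;lev()"
```

```text
t 15.3 p [ 0.4603 -0.1163  0.0589] y [-0.238  0.971  0.002] z [-0.     0.002 -1.   ] F [-2.3   5.25  8.43] T [ 0.91  0.24 -0.18] op 0.182 g 58.93 q [-0.5   0.2   1.98  0.    0.96 -2.31]
lever 0.0936 radius 0.0997 Ftan -5.64 Frad 1.02 toolyaw-.141 0.099
```

Resistance is climbing as expected (5.6 N at 0.094 rad). I continue past the first click to about 0.20.

jog_arm([
  [[0, -1, 0, 0, 0, -0.01, 10], [0, -1, 0, 0, 0, -0.01, 10], [0, -1, 0, 0, 0, -0.01, 10], [0, -1, 0, 0, 0, -0.01, 10], [0, -1, 0, 0, 0, -0.01, 10], [0, -1, 0, 0, 0, -0.01, 10], [0, -1, 0, 0, 0, -0.01, 10], [0, -1, 0, 0, 0, -0.01, 10], [0, 0, 0, 0, 0, 0, 10], [0, 0, 0, 0, 0, 0, 10]],
])

```text
time_s: 16.3
eef_pos: [0.4631, -0.1253, 0.059]
eef_rot: [0.0, -0.159, 0.987, -0.0]
wrist_force: [-0.2, 0.3, 5.7]
opening: 0.189
grasp_force: 59.0
```

```bash
python3 -c "from h import *;lev()"
```

```text
t 16.3 p [ 0.4631 -0.1253  0.059 ] y [-0.315  0.949 -0.001] z [ 0.001 -0.    -1.   ] F [-0.24  0.35  5.72] T [-0.04  0.03  0.05] op 0.189 g 59.0 q [-0.51  0.21  1.97  0.    0.96 -2.4 ]
lever 0.1882 radius 0.0995 Ftan -0.41 Frad 0.12 toolyaw-.141 0.179
```

jog_arm([
  [[0, -1, 0, 0, 0, -0.01, 10], [0, -1, 0, 0, 0, -0.01, 10], [0, -1, 0, 0, 0, -0.01, 10], [0, -1, 0, 0, 0, -0.01, 10], [0, -1, 0, 0, 0, -0.01, 10], [0, -1, 0, 0, 0, -0.01, 10], [0, -1, 0, 0, 0, -0.01, 10], [0, -1, 0, 0, 0, -0.01, 10], [0, -1, 0, 0, 0, -0.01, 10], [0, -1, 0, 0, 0, -0.01, 10]],
])

```text
time_s: 17.3
eef_pos: [0.4662, -0.1334, 0.0589]
eef_rot: [0.0, -0.209, 0.978, 0.001]
wrist_force: [-0.4, 5.5, 9.8]
opening: 0.187
grasp_force: 59.4
```

```bash
python3 -c "from h import *;lev()"
```

```text
t 17.3 p [ 0.4662 -0.1334  0.0589] y [-0.408  0.913  0.002] z [-0.     0.002 -1.   ] F [-0.36  5.55  9.76] T [ 0.81  0.19 -0.16] op 0.187 g 59.4 q [-0.53  0.22  1.95  0.    0.97 -2.52]
lever 0.2758 radius 0.0996 Ftan -5.22 Frad -1.92 toolyaw-.141 0.279
```

Click 1 was felt: the force dropped to 0.4 N at 0.188. Now I take the lever past click 2.

jog_arm([
  [[0, -1, 0, 0, 0, -0.01, 10], [0, -1, 0, 0, 0, -0.01, 10], [0, -1, 0, 0, 0, -0.01, 10], [0, -1, 0, 0, 0, -0.01, 10], [0, -1, 0, 0, 0, -0.01, 10], [0, -1, 0, 0, 0, -0.01, 10], [0, -1, 0, 0, 0, -0.01, 10], [0, -1, 0, 0, 0, -0.01, 10], [0, -1, 0, 0, 0, -0.01, 10], [0, -1, 0, 0, 0, -0.01, 10]],
])

```text
time_s: 18.3
eef_pos: [0.4715, -0.1434, 0.059]
eef_rot: [0.001, -0.257, 0.966, -0.0]
wrist_force: [2.7, 0.7, 5.1]
opening: 0.187
grasp_force: 59.0
```

jog_arm([
  [[0, -1, 0, 0, 0, -0.01, 10], [0, 0, 0, 0, 0, 0, 10], [0, 0, 0, 0, 0, 0, 10], [0, 0, 0, 0, 0, 0, 10], [0, 0, 0, 0, 0, 0, 10], [0, 0, 0, 0, 0, 0, 10], [0, 0, 0, 0, 0, 0, 10], [0, 0, 0, 0, 0, 0, 10], [0, 0, 0, 0, 0, 0, 10], [0, 0, 0, 0, 0, 0, 10]],
])

```text
time_s: 19.3
eef_pos: [0.472, -0.1442, 0.059]
eef_rot: [0.001, -0.262, 0.965, -0.0]
wrist_force: [1.9, 1.2, 5.9]
opening: 0.191
grasp_force: 59.0
```

```bash
python3 -c "from h import *;lev()"
```

```text
t 19.3 p [ 0.472  -0.1442  0.059 ] y [-0.506  0.863 -0.001] z [ 0.002 -0.    -1.   ] F [1.85 1.16 5.86] T [ 0.21 -0.38  0.11] op 0.191 g 59.02 q [-0.54  0.24  1.94  0.    0.97 -2.64]
lever 0.3986 radius 0.0995 Ftan -0.04 Frad -2.19 toolyaw-.141 0.389
```

jog_arm([
  [[0, -1, 0, 0, 0, -0.01, 10], [0, -1, 0, 0, 0, -0.01, 10], [0, -1, 0, 0, 0, -0.01, 10], [0, -1, 0, 0, 0, -0.01, 10], [0, -1, 0, 0, 0, -0.01, 10], [0, -1, 0, 0, 0, -0.01, 10], [0, -1, 0, 0, 0, -0.01, 10], [0, -1, 0, 0, 0, -0.01, 10], [0, -1, 0, 0, 0, -0.01, 10], [0, -1, 0, 0, 0, -0.01, 10]],
])

```text
time_s: 20.3
eef_pos: [0.4766, -0.1515, 0.0588]
eef_rot: [0.0, -0.31, 0.951, 0.001]
wrist_force: [0.3, 5.7, 11.4]
opening: 0.193
grasp_force: 59.5
```

```bash
python3 -c "from h import *;lev()"
```

```text
t 20.3 p [ 0.4766 -0.1515  0.0588] y [-0.589  0.808  0.002] z [-0.     0.002 -1.   ] F [ 0.25  5.7  11.38] T [ 0.93  0.07 -0.21] op 0.193 g 59.54 q [-0.55  0.25  1.92  0.    0.97 -2.75]
lever 0.4853 radius 0.0996 Ftan -4.47 Frad -3.55 toolyaw-.141 0.489
```

Click 2 was felt. Now I approach the third in smaller steps.

jog_arm([
  [[0, -1, 0, 0, 0, -0.01, 10], [0, -1, 0, 0, 0, -0.01, 10], [0, -1, 0, 0, 0, -0.01, 10], [0, -1, 0, 0, 0, -0.01, 10], [0, -1, 0, 0, 0, -0.01, 10], [0, -1, 0, 0, 0, -0.01, 10], [0, -1, 0, 0, 0, -0.01, 10], [0, 0, 0, 0, 0, 0, 10], [0, 0, 0, 0, 0, 0, 10], [0, 0, 0, 0, 0, 0, 10]],
])

```text
time_s: 21.3
eef_pos: [0.4801, -0.1562, 0.0588]
eef_rot: [-0.0, -0.343, 0.939, 0.002]
wrist_force: [-3.7, 8.5, 13.6]
opening: 0.19
grasp_force: 60.0
```

```bash
python3 -c "from h import *;lev()"
```

```text
t 21.3 p [ 0.4801 -0.1562  0.0588] y [-0.644  0.765  0.004] z [-0.002  0.004 -1.   ] F [-3.67  8.49 13.6 ] T [ 1.27  0.44 -0.39] op 0.19 g 59.98 q [-0.55  0.26  1.9   0.    0.98 -2.82]
lever 0.5446 radius 0.0997 Ftan -8.89 Frad -2.53 toolyaw-.141 0.559
```

jog_arm([
  [[0, -1, 0, 0, 0, -0.01, 10], [0, -1, 0, 0, 0, -0.01, 10], [0, -1, 0, 0, 0, -0.01, 10], [0, -1, 0, 0, 0, -0.01, 10], [0, 0, 0, 0, 0, 0, 10], [0, 0, 0, 0, 0, 0, 10], [0, 0, 0, 0, 0, 0, 10], [0, 0, 0, 0, 0, 0, 10], [0, 0, 0, 0, 0, 0, 10], [0, 0, 0, 0, 0, 0, 10]],
])

```text
time_s: 22.3
eef_pos: [0.4843, -0.1607, 0.059]
eef_rot: [0.001, -0.362, 0.932, -0.0]
wrist_force: [3.1, 3.4, 7.3]
opening: 0.187
grasp_force: 59.2
```

```bash
python3 -c "from h import *;lev()"
```

```text
t 22.3 p [ 0.4843 -0.1607  0.059 ] y [-0.674  0.738 -0.001] z [ 0.002  0.001 -1.   ] F [3.15 3.37 7.26] T [ 0.57 -0.52  0.  ] op 0.187 g 59.16 q [-0.55  0.27  1.89  0.    0.98 -2.87]
lever 0.6064 radius 0.0995 Ftan -0.33 Frad -4.6 toolyaw-.141 0.599
```

The third click was felt: the force dropped from 8.9 N to 0.3 N at 0.606. I move on slightly for margin and check the jar and bystanders.

jog_arm([
  [[0, -1, 0, 0, 0, -0.01, 10], [0, -1, 0, 0, 0, -0.01, 10], [0, 0, 0, 0, 0, 0, 10], [0, 0, 0, 0, 0, 0, 10], [0, 0, 0, 0, 0, 0, 10], [0, 0, 0, 0, 0, 0, 10], [0, 0, 0, 0, 0, 0, 10], [0, 0, 0, 0, 0, 0, 10], [0, 0, 0, 0, 0, 0, 10], [0, 0, 0, 0, 0, 0, 10]],
])

```text
time_s: 23.3
eef_pos: [0.4855, -0.162, 0.059]
eef_rot: [0.001, -0.371, 0.929, 0.0]
wrist_force: [2.1, 4.4, 6.9]
opening: 0.192
grasp_force: 59.2
```

```bash
python3 - <<'E'
from h import *
lev()
t=.141;R=np.array([[np.cos(t),-np.sin(t)],[np.sin(t),np.cos(t)]])
for n in('top','scene'):
    c=shot(n,n+'9');P=cloud(c);X,Y,Z=[P[...,i] for i in range(3)]
    k=P[(Z>.105)&(Z<.123)&(np.hypot(X-.539,Y-.035)<.03)]
    if len(k)>4: m=(k.min(0)+k.max(0))/2;print(n,len(k),k[:,2].max().round(3),np.ptp(k,0).round(3),'clamp',((m[:2]-[.5475,-.0238])@R).round(4))
ims=[cv2.resize(cv2.imread('pics/top9.png')[150:260,180:370],(760,440)) ]
cv2.imwrite('pics/v9.png',ims[0])
E
```

```text
t 23.3 p [ 0.4855 -0.162   0.059 ] y [-0.689  0.725 -0.   ] z [ 0.001  0.001 -1.   ] F [2.1  4.43 6.88] T [ 0.69 -0.45 -0.01] op 0.192 g 59.25 q [-0.56  0.27  1.89  0.    0.98 -2.89]
lever 0.6237 radius 0.0995 Ftan -1.74 Frad -4.58 toolyaw-.141 0.619
top 73 0.122 [0.037 0.038 0.017] clamp [-0.0039  0.0592]
scene 102 0.122 [0.041 0.044 0.017] clamp [-0.0007  0.0586]
```

View pics/v9.png

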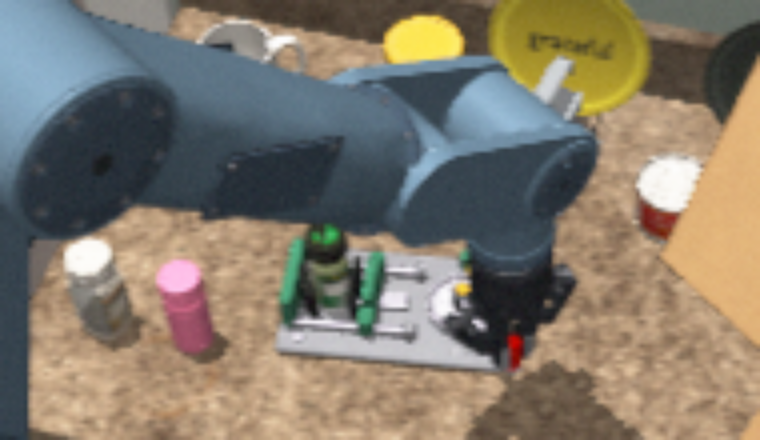

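The picture shows the jar upright at (325,270), gripped between pad and V, with the hand on the red knob at (515,350). The white jar and tin are in place. I hand in.

```bash
python3 -c "from h import *;print(ctrl.hand_in())"
```

```text
the job is handed in; nothing more can be done
None
```

I handed the job in with the black-capped jar upright in the clamp, about 1 mm from centre along the clamp. The lever is three felt clicks on (about 0.62 rad) and the gripper is still holding the red knob; the hand-in returned no verdict.

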